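# Ease a stuck two-tier lunch box apart with a wedge

### The job

The top tier of the lunch box is jammed on the bottom one: work the orange wedge into the seam by turns on the left and right sides, easing the tier up only part way on the first side before changing over, so that neither side ever gets more than 5 mm ahead of the other. Finish with each side having been pushed in until you feel the wedge tip bottom softly on the rubber seal inside (about 8 N on the seal is right, never 20 N), which leaves the tier up level on both sides. Then lay the wedge flat in the wooden tray and let go; touch the box with nothing but the wedge and leave everything else where it is.

Things in the scene. Friction and masses are not known exactly. Their poses are not given: they have to be found in the camera images.
- box: clear two-tier lunch box on a black rubber cradle fixed to the counter; 140 mm long (its x), 120 mm wide (its y), 105 mm high. Origin: on the counter under its middle; z up, +y is its LEFT side, -y its RIGHT. A seam runs along both side faces (y = +60 and -60 mm); pry it at the middle of the side's length
- seam_left (a point): middle of the seam's mouth on the LEFT side face, 50 mm above the counter, box axes. The mouth at the face is open from 45 to 60 mm height. The white lower lip is flat and level at 50 mm height from 7 mm inside the face inwards, bevelled down to 45 mm at the face. The upper lip is a green round bar 6 mm thick, its middle 6 mm inside the face; gap at the start 4 mm
- seam_right (a point): the same on the RIGHT side face
- seal: black rubber seal inside the seam, part of the box. This is the box's centre on the counter, NOT where the rubber is met: a blade tip meets it 31 to 40 mm inside the side face, at a depth that differs on each side and each time and can only be felt. It gives like a spring of about 4 N per mm and is damaged above 20 N
- lip_left (a point): underside of the upper tier's lip bar at the middle of the LEFT side (box y = +54 mm), 54 mm above the counter when jammed. Raised by the wedge, a side stays up by friction; raising one side pivots the tier about the other side's lip, which keeps its height. Go by this height: under the push the wedge and arm give, so the tip lags up to 5 mm
- lip_right (a point): the same on the RIGHT side (box y = -54 mm)
- upper_top (a point): middle of the upper tier's lid top, 105 mm above the counter when jammed; turns with the tier
- wedge_centre (a point): grasp centre of the loose orange double-ended wedge (about 110 g), 30 mm above its flat underside. It lies along its x, 144 mm tip to tip, both ends alike. Handle block in the middle: 32 mm (x) by 24 mm (y, the width to grip) by 54 mm high. Out of it on each side comes a blade 24 mm wide, its underside level with the block's
- wedge: the same wedge, origin on its underside below the centre. Blades: 11 mm thick up to 50 mm from the centre, then sloping down to 2 mm thick at the tip, 72 mm from the centre
- wedge_tip (a point): one of the wedge's two tips, at its underside (+72 mm along its x). With the underside on the lower lip, lifting starts with the tip about 11 mm inside the face, each further mm lifts 0.4 mm, up to 7 mm with the tip 28 mm in; deeper, the blade is of even thickness and slides on to the seal. The push is 8 to 14 N on the slope, 3 to 8 N beyond; the seal adds to that
- tray: dark wooden tray fixed to the counter, 220 mm (its x) by 110 mm, floor 4 mm thick, rim 10 mm high and 5 mm thick. Origin at the centre of its underside
- dish: white ceramic sauce dish, 90 mm wide, 22 mm high, origin under its centre; leave alone
- cup: steel mini cup, 60 mm wide, 60 mm high, origin under its centre; leave alone
- jar: jar, 60 mm wide, 85 mm high, origin under its centre; leave alone
- paddle: wooden rice paddle 210 mm long, lying along its x; leave alone
- chopstick_case: blue chopstick case 230 by 32 by 22 mm, lying along its x, origin under its centre; leave alone
- shaker: glass shaker, 44 mm wide, 100 mm high, origin under its centre; leave alone
Mind the look-alikes: they are no part of the job. Of the things that look like the tray, the larger one is meant. Leave any green or purple look-alike of the wedge alone.

How it is judged:
By the outcome, as a careful person would: the job done as asked, in the order asked, and still so for the second after the job is handed in, with the robot touching nothing.
It also fails if it takes over 72 s, if anything falls off the work surface, if the arm or the gripper's body presses on something with over 40 N, if the wrist force passes 120 N, or if a joint passes its speed limit or range.

### The arm

A 6-joint arm with a two-finger parallel gripper is mounted at the origin on the work surface. World frame = base frame: x ahead of the robot, y to its left, z up, the work surface at z = 0. Lengths are in mm, angles in rad, forces in N, time in s.
With the tool pointing down it reaches from about 350 to 875 mm from the base axis. Payload 4.2 kg.
Tool frame: the origin (TCP) lies between the finger pads; the fingertips stand 14 mm ahead of it and the grasp point (between the pads) lies 5 mm behind it; z points along the fingers, y is the line along which they close (so a half turn about z gives the same grasp; the last joint's range is limited). The gripper opens to 85 mm and grips with 20 to 120 N. Pads are 22 mm wide; open, the fingers measure 114 mm over their backs; the gripper's body (76 mm by 85 mm) begins 54 mm behind the grasp point. The pads swing forward as they close: fully open they stand 13 mm farther back than shut.
Start: joints at [1.595, 0.385, 0.008, 0, -1.194, -0.259], TCP at [145.374, 607.837, 245.312] pointing down, gripper open.
Joint ranges: [-3.14, 3.14], [-1.21, 2.06], [-1.07, 1.41], [-3.16, 2.05], [-2.99, -0.16], [-3.1, 3.1]. Speed limits (rad/s): [2.79, 2.79, 3.14, 3.14, 3.14, 3.14].

### API

Orientations are given as a unit quaternion [x, y, z, w].
In Python, from bench import * gives the robot as it stands.
- The arm moves only by the tool carry_out, never from a script. Its argument "motion" is a list of rows, each a list of 7 numbers: the turn, a rotation vector about the tool's x, y, z in rad, then the shift along the tool's x, y, z in mm, then the opening, from -1 (shut) to 1 (fully open), so that 0 is half open. A call has 1 to 5 rows; each row is the pose to reach, as a shift and turn from the pose commanded when the call began, along the tool's axes at that moment; what a row does not reach only later rows make up. A row lasts 1/8 s, in which the tool goes at most 62.5 mm and 10.7 degrees, less where a joint would pass 70% of its speed; a pose out of reach is approached as far as the arm can. A call with a gripper value outside its range is refused whole. The fingers move at their own pace and stop on an object; the grip force is fixed at half the most. Time passes only in rows, so rows that repeat a pose let the fingers close. It gives the time, the measured TCP pose, the force, the opening and the grip force at its end, in the units of the state.
- read_state(): the state, without advancing time (a new reading comes with each control period).
- get_image(name): name is "scene" or "top" or "wrist"; returns a dict with "color" (400x640x3 uint8, blue, green, red), "mtx" (3x3 intrinsics, pixels), "position" and "orientation" of the camera in the world. Camera axes: x right, y down, z forward; pixel columns grow to the right and rows downward; lengths in mm; the calibration is good to about 2 mm. A picture is of the moment at which its call begins. There is no depth.
- job_done(): hands the job in; it is judged then, once.
The state is a dict: "clock": time; "joints": joint angles; "joint_vel": joint speeds; "joint_efforts": joint torques, N m; "position": TCP position; "ee_rot": TCP orientation; "contact_force": force on the tool from outside, world axes, zero at the start; "wrist_torque": the same for the moment, N m; "gripper_width": finger opening in mm; "grasp_force": force on a finger pad.
Only numpy, scipy, OpenCV 4.12 (cv2) and the standard library are available. Lean on these libraries where they do the work, as an engineer would, in place of code of your own. Each camera call takes 0.05 s, during which the arm holds its last target. There are 200 camera calls.

## Working session

There is one attempt and no reset: what is moved stays moved. The work goes in short steps, Python scripts to look and compute and a tool call to move; the robot and the scene stay as the last step left them, time stands still between calls to the robot, and variables do not carry over. Pictures are saved under pics/ and viewed, at most 10 in all, crops included, and the job is handed in when it is done.

Besides the shell and the picture viewer there is one more tool, called after "Call:" as a command line: name --pt "numbers of a row" for each row, then --argument value for the rest. carry_out: Moves the arm, as the interface text tells. Its arguments: {"type":"object","properties":{"motion":{"type":"array"}},"required":["motion"]}

```bash
mkdir -p pics; ls; cat > h.py <<'E'
from bench import *
import numpy as np, cv2
from scipy.spatial.transform import Rotation as R
def ray(im,uv):
    d=np.linalg.inv(im["mtx"])@np.array([uv[0],uv[1],1.])
    d=R.from_quat(im["orientation"]).apply(d); return np.array(im["position"]),d/np.linalg.norm(d)
def onz(im,uv,z):
    p,d=ray(im,uv); return p+d*(z-p[2])/d[2]
def tri(a,ua,b,ub):
    p,d=ray(a,ua);q,e=ray(b,ub)
    s=np.linalg.lstsq(np.c_[d,-e],q-p,rcond=None)[0]
    x,y=p+d*s[0],q+e*s[1]; return (x+y)/2,np.linalg.norm(x-y)
def proj(im,P):
    c=R.from_quat(im["orientation"]).inv().apply(np.array(P)-im["position"]); c=np.atleast_2d(c)@im["mtx"].T
    return c[:,:2]/c[:,2:]
E
python3 - <<'E'
from h import *
import pickle
ims={n:get_image(n) for n in("scene","top","wrist")}
pickle.dump(ims,open("ims.pkl","wb"))
for n,i in ims.items():
    cv2.imwrite(f"pics/{n}.png",i["color"]); print(n,np.round(i["position"]),np.round(i["orientation"],3),i["mtx"][0,0])
a=np.vstack([ims["scene"]["color"],ims["top"]["color"]])
cv2.imwrite("pics/st.png",a[:, :])
print(read_state())
E
```

```text
pics
scene [ 875. -652. 1054.] [ 0.911  0.251 -0.088 -0.315] 496.5174595626889
top [312.  17. 962.] [-0.702  0.706 -0.057  0.072] 369.9843958668088
wrist [224. 590. 372.] [-0.611  0.775  0.127 -0.102] 358.3238012946564
{'clock': 0.15, 'joints': array([ 1.59460473e+00,  3.85338674e-01,  6.94769556e-03, -3.85353539e-04,
       -1.19398103e+00, -2.58598913e-01]), 'joint_vel': array([ 8.22259432e-04, -2.34207154e-03,  4.07614922e-03,  5.27635184e-04,
        1.40912661e-03,  9.78009601e-05]), 'joint_efforts': array([ 4.22669636e-04, -3.92678404e+01,  1.88581055e+01,  4.18872893e+00,
       -3.43817832e-03, -1.46709844e-08]), 'position': array([145.27837602, 607.45354406, 244.49592036]), 'ee_rot': array([ 9.93108440e-01, -1.17196304e-01, -6.64438518e-05,  8.05204208e-04]), 'contact_force': array([ 0.01936912,  0.05142272, -0.31886807]), 'wrist_torque': array([-0.04459123, -0.01047107,  0.02636434]), 'grasp_force': 0.0, 'gripper_width': 85.41270660636822}
```

View pics/top.png

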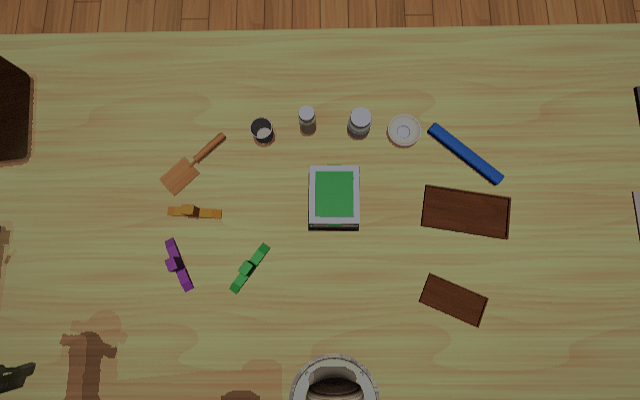

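View pics/scene.png

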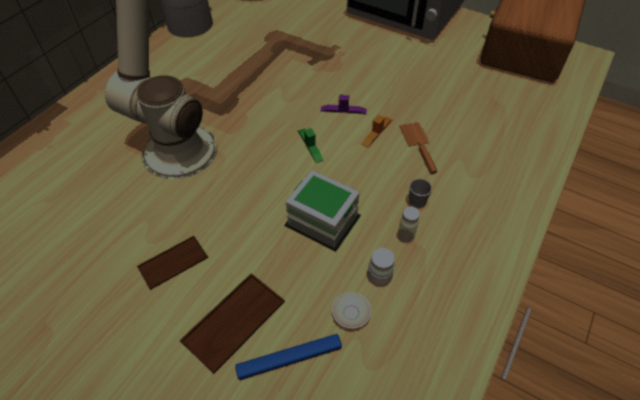

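The top view shows orange wedge candidates (195,212), green (250,268) and purple (178,264). The orange one is the one meant. There are two dark trays, (466,212) and (453,300), and the larger at (466,212) is meant. The box with its green lid is at (334,197). I'll check these in an enlarged crop and measure from the two views.

```bash
python3 - <<'E'
from h import *
import pickle
ims=pickle.load(open("ims.pkl","rb")); T,S=ims["top"],ims["scene"]
def blob(im,lo,hi,roi):
    x0,y0,x1,y1=roi; h=cv2.cvtColor(im["color"],cv2.COLOR_BGR2HSV)
    m=cv2.inRange(h,lo,hi); k=np.zeros_like(m);k[y0:y1,x0:x1]=m[y0:y1,x0:x1]
    cs=cv2.findContours(k,cv2.RETR_EXTERNAL,cv2.CHAIN_APPROX_NONE)[0]
    c=max(cs,key=cv2.contourArea); r=cv2.minAreaRect(c); return c,r
G=((50,120,50),(75,255,255))
for nm,lo,hi,rt,rs in (("lid",*G,(305,160,365,230),(285,165,365,230)),("wedge",(8,150,60),(20,255,255),(160,200,228,224),(355,110,396,150)),("tray",(0,60,10),(25,255,95),(410,175,520,250),(170,260,300,380)),("tray2",(0,60,10),(25,255,95),(410,265,495,335),(130,225,215,295))):
    o=[]
    for im,roi in((T,rt),(S,rs)):
        c,r=blob(im,lo,hi,roi); b=cv2.boxPoints(r); o.append((im,r,b)); print(nm,np.round(r[0]),np.round(r[1]),cv2.contourArea(c))
    X,e=tri(T,o[0][1][0],S,o[1][1][0]); print("  tri",X.round(1),round(e,1))
    z={"lid":105,"wedge":11,"tray":10,"tray2":10}[nm]
    P=np.array([onz(T,u,z) for u in o[0][2]]); print("  top",P.round(0)[:,:2].tolist(),np.linalg.norm(P[1]-P[0]).round(),np.linalg.norm(P[2]-P[1]).round())
def crop(im,x,y,w,h,s): return cv2.resize(im["color"][y:y+h,x:x+w],(w*s,h*s),interpolation=cv2.INTER_CUBIC)
a=np.hstack([crop(T,160,195,80,100,5),crop(T,300,155,80,100,5)])
cv2.imwrite("pics/crop1.png",np.clip(a*1.8,0,255).astype(np.uint8))
E
```

```text
lid [334. 194.] [43. 37.] 1551.5
lid [322. 196.] [45. 29.] 1115.5
  tri [487.3  -2.5  98.1] 0.2
  top [[539.0, 41.0], [538.0, -47.0], [434.0, -45.0], [435.0, 42.0]] 88.0 104.0
wedge [194. 211.] [54. 11.] 436.0
wedge [374. 129.] [14. 37.] 328.0
  tri [458.  357.4  12.9] 7.9
  top [[452.0, 433.0], [482.0, 433.0], [470.0, 289.0], [441.0, 290.0]] 30.0 144.0
tray [466. 212.] [90. 42.] 3531.5
tray [232. 321.] [ 48. 104.] 4635.0
  tri [ 4.560e+02 -3.492e+02 -3.000e-01] 0.6
  top [[419.0, -222.0], [528.0, -244.0], [490.0, -470.0], [383.0, -443.0]] 111.0 229.0
tray2 [453. 300.] [67. 31.] 1897.0
tray2 [172. 262.] [29. 68.] 1784.5
  tri [ 233.5 -300.7   -1.6] 1.6
  top [[231.0, -207.0], [300.0, -241.0], [236.0, -387.0], [169.0, -352.0]] 77.0 160.0
```

View pics/crop1.png

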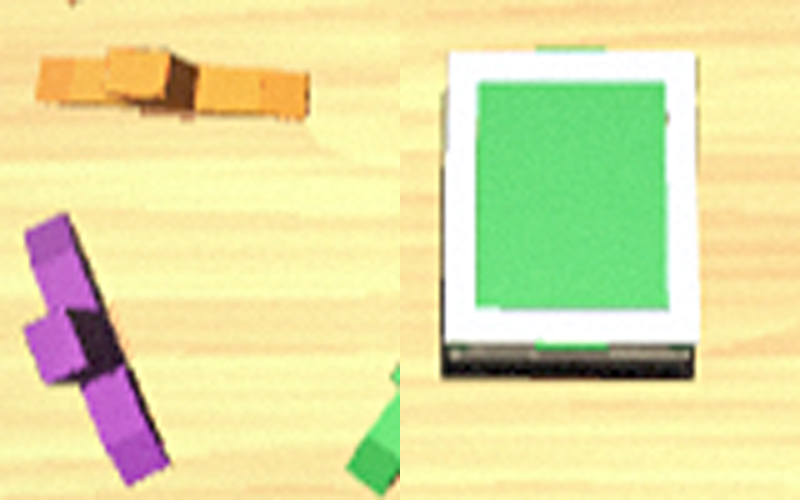

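The crop confirms it. The orange wedge's tips are at about (168,211) and (221.5,214.5), with its block top at (187,210); the purple and green ones are look-alikes. The lid's corners are clear too. Next I'll refine the wedge and go above it.

```bash
python3 - <<'E'
from h import *
import pickle
ims=pickle.load(open("ims.pkl","rb")); T,S=ims["top"],ims["scene"]
A=onz(T,(167.8,211.2),1);B=onz(T,(221.6,214.2),1);print(A,B,np.linalg.norm(A-B),(A+B)/2,np.degrees(np.arctan2(*(A-B)[1::-1])))
print("block top",onz(T,(187.5,209.8),54))
# lid corners: white
for uv in((389,155),):pass
L=[onz(T,(300+u/5,155+v/5),105) for u,v in((448,52),(696,52),(698,344),(446,342))]
L=[onz(T,(300+(u-400)/5,155+v/5),105) for u,v in((448,52),(696,52),(698,344),(446,342))]
L=np.array(L);print(L.round(1),L.mean(0))
s=read_state();r=R.from_quat(s["ee_rot"]);print(r.as_matrix().round(3))
c=(A+B)/2
tgt=np.array([c[0],c[1],160]); print(r.inv().apply(tgt-s["position"]).round(1))
E
```

```text
[462.80356498 435.29863599   1.        ] [453.75449793 291.32004853   1.        ] 144.26267452570914 [458.27903145 363.30934226   1.        ] 86.40368548297958
block top [457.68949865 362.6417745   54.        ]
[[555.2  54.3 105. ]
 [554.  -64.5 105. ]
 [413.6 -62.  105. ]
 [415.3  55.2 105. ]] [484.56094188  -4.24278882 105.        ]
[[ 0.973 -0.233 -0.   ]
 [-0.233 -0.973 -0.002]
 [ 0.     0.002 -1.   ]]
[361.2 164.4  84.8]
```

Call:
carry_out --pt "0 0 0.18 45 20 10 1" --pt "0 0 0.36 90 41 20 1" --pt "0 0 0.54 135 62 30 1" --pt "0 0 0.72 180 82 40 1" --pt "0 0 0.9 225 103 50 1"

```text
clock: 0.78
position: [341.2, 454.1, 194.8]
ee_rot: [0.842, -0.54, 0.0, 0.0]
contact_force: [0.1, 0.1, -0.4]
gripper_width: 85.6
grasp_force: 0.0
```

```bash
python3 - <<'E'
from h import *
s=read_state();r=R.from_quat(s["ee_rot"]);print(s["joints"].round(2),s["position"].round(1))
tgt=np.array([458,363,140]); print(r.inv().apply(tgt-s["position"]).round(1))
t=R.from_matrix(np.array([[np.cos(a:=np.radians(-93.6)),np.sin(a),0],[-np.cos(np.pi/2+a)*-1*-1*-1 if 0 else np.sin(a),-np.cos(a),0],[0,0,-1]]))
print((r.inv()*t).as_rotvec().round(3))
E
```

```text
[ 1.21  0.33 -0.21 -0.   -1.03 -0.78] [341.2 454.1 194.8]
[131.5 -68.1  54.8]
[ 0.    -0.     0.493]
```

Call:
carry_out --pt "0 0 0.17 40 -20 10 1" --pt "0 0 0.34 80 -41 30 1" --pt "0 0 0.493 120 -62 45 1" --pt "0 0 0.493 131.5 -68 55 1" --pt "0 0 0.493 131.5 -68 55 1"

```text
clock: 1.4
position: [457.4, 364.0, 139.2]
ee_rot: [-0.686, 0.727, -0.0, -0.001]
contact_force: [-0.7, 0.6, 0.6]
gripper_width: 85.3
grasp_force: 0.0
```

```bash
cat > g.py <<'E'
from h import *
w=get_image("wrist");cv2.imwrite("pics/w1.png",w["color"])
s=read_state();r=R.from_quat(s["ee_rot"]);print(s["joints"].round(2),s["position"].round(1),r.as_matrix().round(3).tolist())
h=cv2.cvtColor(w["color"],cv2.COLOR_BGR2HSV);m=cv2.inRange(h,(8,150,60),(20,255,255))
c=max(cv2.findContours(m,0,2)[0],key=cv2.contourArea);x=cv2.minAreaRect(c);print(x)
print([onz(w,u,1).round(1).tolist() for u in cv2.boxPoints(x)])
E
python3 g.py
```

```text
[ 0.95  0.41 -0.23 -0.   -0.92 -1.01] [457.2 365.  140.1] [[-0.056, -0.998, -0.0], [-0.998, 0.056, -0.0], [0.001, 0.0, -1.0]]
((126.34001159667969, 193.38002014160156), (299.800048828125, 71.80000305175781), 36.869895935058594)
[[701.6, 308.3, 1.0], [657.1, 270.6, 1.0], [503.6, 421.0, 1.0], [547.4, 475.0, 1.0]]
```

View pics/w1.png

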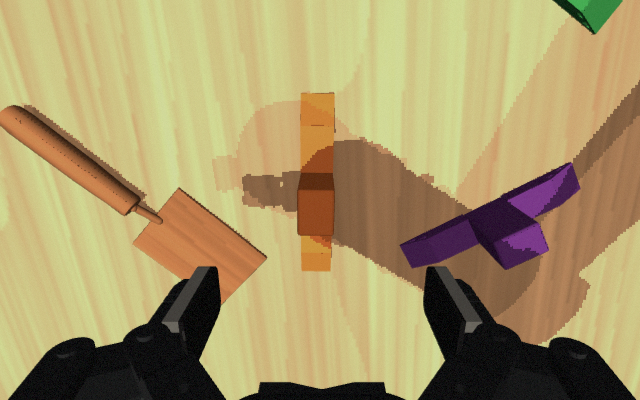

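The wrist view shows the wedge upright between the fingers. The far tip edge is at (302–334, 93), the near tip edge at (302–330, 271), and the block's top face spans (298–334, 190–235).

```bash
python3 - <<'E'
from h import *
w=get_image("wrist")
A=onz(w,(318,93),2);B=onz(w,(316.5,271),2);C=onz(w,(316.5,212),54)
print(A,B,np.linalg.norm(A-B),(A+B)/2,C,np.degrees(np.arctan2(*(B-A)[1::-1])),np.linalg.norm(onz(w,(298,190),54)-onz(w,(334,190),54)))
import pickle
T=pickle.load(open("ims.pkl","rb"))["top"]
print("block top height check",tri(T,(187.5,209.8),w,(316.5,212)))
s=read_state();r=R.from_quat(s["ee_rot"])
t=(A+B)/2;t[2]=35; print(r.inv().apply(t-s["position"]).round(1))
E
```

```text
[454.23507249 295.76823449   2.        ] [464.05422191 439.85823661   2.        ] 144.42418220060108 [459.1446472  367.81323555   2.        ] [458.92076764 366.54328127  54.        ] 86.10155211148192 22.57572647665428
block top height check (array([459.09993928, 367.52845044,  46.33967334]), np.float64(3.685560792242286))
[ -2.3  -1.9 105.6]
```

Call:
carry_out --pt "0 0 0 -1.5 -2 45 1" --pt "0 0 0 -1.5 -2 85 1" --pt "0 0 0 -1.5 -2 105 1" --pt "0 0 0 -1.5 -2 114 1" --pt "0 0 0 -1.5 -2 114 1"

```text
clock: 2.12
position: [459.2, 367.1, 26.7]
ee_rot: [-0.687, 0.726, -0.0, 0.0]
contact_force: [-0.8, -0.3, 0.5]
gripper_width: 85.5
grasp_force: 0.0
```

Call:
carry_out --pt "0 0 0 0 0 0 -1" --pt "0 0 0 0 0 0 -1" --pt "0 0 0 0 0 0 -1" --pt "0 0 0 0 0 0 -1" --pt "0 0 0 0 0 0 -1"

```text
clock: 2.75
position: [460.0, 366.6, 27.0]
ee_rot: [-0.687, 0.727, 0.0, 0.001]
contact_force: [-0.5, 0.1, 4.4]
gripper_width: 23.5
grasp_force: 59.7
```

Call:
carry_out --pt "0 0 0 0 0 -30 -1" --pt "0 0 -0.01 30 -6 -70 -1" --pt "0 0 -0.02 80 -15 -105 -1" --pt "0 0 -0.044 125 -26 -113 -1" --pt "0 0 -0.044 165 -35 -113 -1"

```text
clock: 3.38
position: [484.9, 197.9, 139.9]
ee_rot: [-0.702, 0.712, 0.0, 0.001]
contact_force: [0.2, 0.1, -2.2]
gripper_width: 23.1
grasp_force: 59.1
```

Call:
carry_out --pt "0 0 0 0 0 0 -1" --pt "0 0 0 0 0 0 -1"

```text
clock: 3.62
position: [484.9, 199.4, 139.0]
ee_rot: [-0.702, 0.712, 0.0, -0.0]
contact_force: [0.2, 0.3, -1.7]
gripper_width: 23.3
grasp_force: 59.1
```

```bash
sed -i 's/w1.png/w2.png/' g.py; python3 g.py; python3 -c "
from h import *
w=get_image('wrist')
import pickle;pickle.dump((w,read_state()),open('w2.pkl','wb'))"
```

```text
[ 0.7   0.32 -0.38 -0.   -0.86 -0.71] [485.  199.9 139. ] [[-0.013, -1.0, -0.0], [-1.0, 0.013, -0.0], [0.0, 0.0, -1.0]]
((322.0, 235.5), (273.0, 70.0), 90.0)
[[507.3, 134.1, 1.0], [457.0, 134.8, 1.0], [452.5, 382.9, 1.0], [518.3, 382.0, 1.0]]
```

View pics/w2.png

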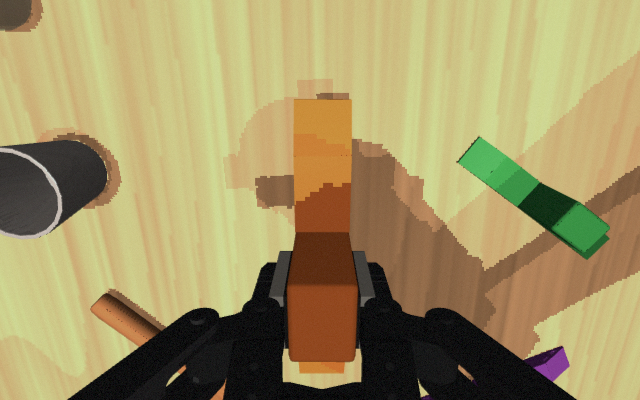

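The wrist view shows the wedge gripped straight, with its tip edge at (294–351, 99) and its centre column about 322. The box isn't in view yet. I'll lower to seam height outside the left face.

Call:
carry_out --pt "0 0 0 0 0 20 -1" --pt "0 0 0 10 0 45 -1" --pt "0 0 0 30 0 58 -1" --pt "0 0 0 40 0 61 -1" --pt "0 0 0 40 0 61 -1"

```text
clock: 4.35
position: [484.7, 159.7, 78.4]
ee_rot: [-0.703, 0.712, -0.0, 0.0]
contact_force: [-0.3, 0.8, -1.1]
gripper_width: 23.3
grasp_force: 59.1
```

```bash
python3 - <<'E'
from h import *
import pickle
w,s=pickle.load(open('w2.pkl','rb'))
print("tip at w2",onz(w,(294,99),114),onz(w,(351,99),114),s["position"])
ims={n:get_image(n) for n in("scene","top","wrist")};s=read_state();print(s["position"],R.from_quat(s["ee_rot"]).as_matrix()[:,0])
pickle.dump((ims,s),open('w3.pkl','wb'))
c=lambda im,x,y,ww,h,k:cv2.resize(im["color"][y:y+h,x:x+ww],(ww*k,h*k),interpolation=cv2.INTER_CUBIC)
a=np.vstack([np.hstack([c(ims["scene"],270,120,100,75,4),c(ims["top"],240,160,100,75,4)]),np.hstack([c(ims["wrist"],0,0,640,400,1)[:300],np.zeros((300,160,3),np.uint8)])])
cv2.imwrite("pics/w3.png",np.clip(a*1.5,0,255).astype(np.uint8))
E
```

```text
tip at w2 [493.89432388 127.88140103 114.        ] [470.36558203 128.17443586 114.        ] [484.93955419 200.21513463 138.97094405]
[485.21472234 160.45390153  79.06684544] [-0.01219553 -0.99992501 -0.00111949]
```

View pics/w3.png

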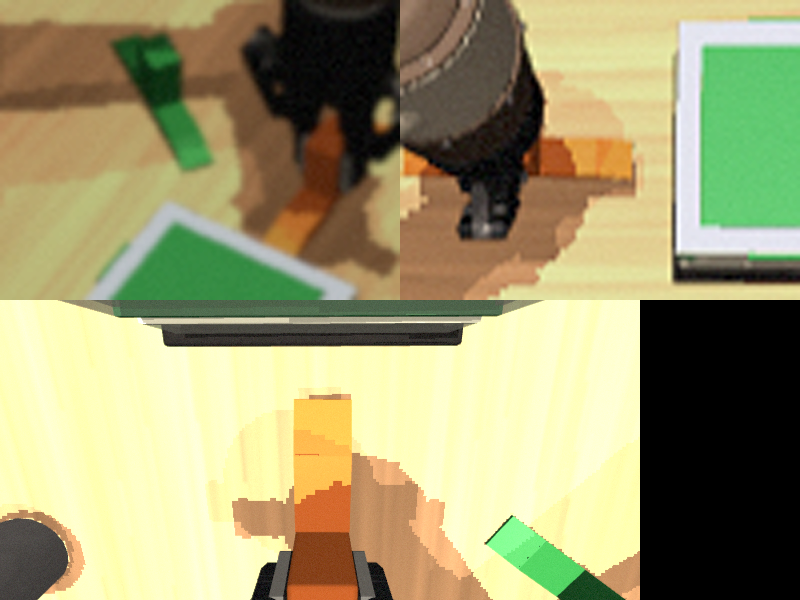

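In the close view the box's left face is at the top, with the cradle edge at columns 163–462 (middle 312). The wedge tip's centre is at column 322, so the wedge is a few mm short in x. Computing.

```bash
python3 - <<'E'
from h import *
import pickle
ims,s=pickle.load(open('w3.pkl','rb'));w=ims["wrist"]
for z in(5,10,15):
  a,b=onz(w,(163,45),z),onz(w,(462,45),z);print("cradle",z,a.round(1),b.round(1),(a-b)[0].round(1))
g=cv2.cvtColor(w["color"],cv2.COLOR_BGR2HSV)
# column profile at col 312 and lip-line ends
print([(r,w["color"][r,312].tolist()) for r in range(0,50,3)])
for z in(45,50):
  a,b=onz(w,(142,21),z),onz(w,(481,21),z);print("lip",z,a.round(1),b.round(1),(a-b)[0].round(1))
print("tip",onz(w,(322.5,99),52))
# top cam lid corners now
print("toptip",onz(ims["top"],(240+632/4-100,160+158/4),52))
P=[]
for k in range(6):
    get_image("top");P.append(read_state()["position"])
print(np.mean(P,0),np.std(P,0))
E
```

```text
cradle 5 [565.3  63.4   5. ] [409.7  65.3   5. ] 155.6
cradle 10 [563.3  63.8  10. ] [411.5  65.7  10. ] 151.8
cradle 15 [561.2  64.2  15. ] [413.3  66.   15. ] 147.9
[(0, [48, 66, 51]), (3, [50, 66, 49]), (6, [56, 72, 56]), (9, [57, 74, 56]), (12, [56, 77, 58]), (15, [35, 56, 32]), (18, [92, 111, 116]), (21, [93, 108, 113]), (24, [47, 55, 54]), (27, [47, 52, 52]), (30, [45, 48, 52]), (33, [26, 26, 31]), (36, [35, 38, 39]), (39, [31, 29, 37]), (42, [29, 30, 36]), (45, [26, 38, 39]), (48, [130, 191, 202])]
lip 45 [556.1  57.3  45. ] [417.4  59.   45. ] 138.8
lip 50 [553.8  58.   50. ] [419.4  59.7  50. ] 134.5
tip [482.52100019  88.66952828  52.        ]
toptip [482.10764525  85.68576613  52.        ]
[484.81915649 160.06766097  78.77164523] [0.17547057 0.21960493 0.17031298]
```

Call:
carry_out --pt "0 0 0 5 -4 1.3 -1" --pt "0 0 0 12 -4 1.3 -1" --pt "0 0 0 22 -4 1.3 -1" --pt "0 0 0 30 -4 1.3 -1" --pt "0 0 0 34 -4 1.3 -1"

```text
clock: 5.42
position: [488.0, 124.7, 77.0]
ee_rot: [-0.702, 0.712, 0.0, -0.0]
contact_force: [-0.9, -0.3, -1.4]
gripper_width: 23.0
grasp_force: 59.1
```

Call:
carry_out --pt "0 0 0 1 0 0 -1" --pt "0 0 0 2 0 0 -1" --pt "0 0 0 3 0 0 -1" --pt "0 0 0 4 0 0 -1" --pt "0 0 0 4 0 0 -1"

```text
clock: 6.05
position: [488.0, 121.5, 77.0]
ee_rot: [-0.703, 0.712, 0.0, -0.0]
contact_force: [-0.0, -0.3, -2.1]
gripper_width: 23.3
grasp_force: 59.1
```

```bash
cat > snap.py <<'E'
from h import *
import sys,pickle
n=sys.argv[1]
w=get_image("wrist");P=[];F=[]
for k in range(3):
    get_image("top");s=read_state();P.append(s["position"]);F.append(s["contact_force"])
print(np.mean(P,0).round(2),np.mean(F,0).round(2),s["wrist_torque"].round(2),s["clock"])
pickle.dump((w,s),open(n+".pkl","wb"))
cv2.imwrite(f"pics/{n}.png",np.clip(w["color"]*1.5,0,255).astype(np.uint8))
E
python3 snap.py s1
```

```text
[488.03 121.5   77.02] [ 0.22 -0.08 -1.16] [0.01 0.   0.  ] 6.25
```

View pics/s1.png

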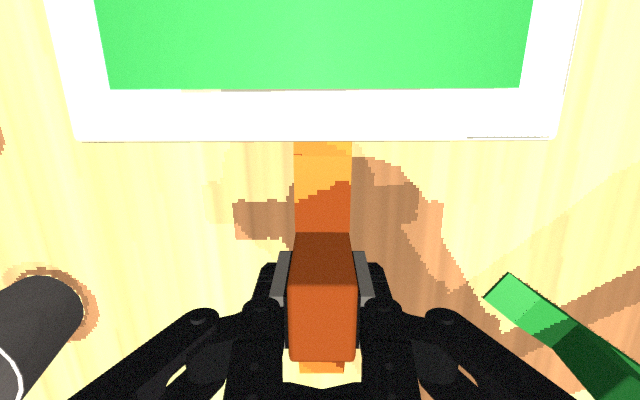

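The wrist view shows the lid's left edge from (78,140) to (555,138), with the wedge entering under it at columns 294–351. Next I'll check the centring and push on slowly.

```bash
python3 - <<'E'
from h import *
import pickle
w,s=pickle.load(open('s1.pkl','rb'))
a,b=onz(w,(78,141),105),onz(w,(555,138.5),105);print(a,b,(a+b)/2,onz(w,(322.5,156),61))
E
```

```text
[553.86098777  56.81349693 105.        ] [420.43807997  57.80652504 105.        ] [487.14953387  57.31001099 105.        ] [485.45612055  71.54342211  61.        ]
```

Call:
carry_out --pt "0 0 0 1 0 0 -1" --pt "0 0 0 2 0 0 -1" --pt "0 0 0 3 0 0 -1" --pt "0 0 0 4 0 0 -1" --pt "0 0 0 4 0 0 -1"

```text
clock: 6.88
position: [488.6, 119.3, 77.3]
ee_rot: [-0.702, 0.712, 0.0, 0.002]
contact_force: [-3.1, 7.9, -1.0]
gripper_width: 23.6
grasp_force: 59.2
```

Call:
carry_out --pt "0 0 0 1 0 0 -1" --pt "0 0 0 2 0 0 -1" --pt "0 0 0 3 0 0 -1" --pt "0 0 0 4 0 0 -1" --pt "0 0 0 4 0 0 -1"

```text
clock: 7.5
position: [489.9, 116.3, 77.6]
ee_rot: [-0.703, 0.712, -0.0, 0.004]
contact_force: [-0.8, 10.4, -2.2]
gripper_width: 23.4
grasp_force: 58.9
```

Call:
carry_out --pt "0 0 0 1 0 0 -1" --pt "0 0 0 2 0 0 -1" --pt "0 0 0 2 0 0 -1" --pt "0 0 0 2 0 0 -1"

```text
clock: 8.0
position: [490.0, 114.2, 77.6]
ee_rot: [-0.703, 0.711, -0.0, 0.004]
contact_force: [1.1, 8.7, -2.8]
gripper_width: 23.4
grasp_force: 58.9
```

```bash
python3 snap.py s2
```

```text
[490.07 114.24  77.62] [ 0.32  8.75 -3.26] [ 2.78 -0.08 -0.06] 8.2
```

Call:
carry_out --pt "0 0 0 1 0 0 -1" --pt "0 0 0 2 0 0 -1" --pt "0 0 0 3 0 0 -1" --pt "0 0 0 4 0 0 -1" --pt "0 0 0 4 0 0 -1"

```text
clock: 8.82
position: [490.0, 110.1, 77.6]
ee_rot: [-0.703, 0.711, -0.0, 0.004]
contact_force: [1.0, 8.2, -3.8]
gripper_width: 23.4
grasp_force: 58.8
```

```bash
python3 snap.py s3
```

```text
[490.01 110.1   77.58] [ 0.96  8.4  -2.98] [ 2.59 -0.15 -0.  ] 9.025
```

Call:
carry_out --pt "0 0 0 -4 0 0 -1" --pt "0 0 0 -10 0 0 -1" --pt "0 0 0 -20 0 0 -1" --pt "0 0 0 -36 0 0 -1" --pt "0 0 0 -52 4 -1.3 -1"

```text
clock: 9.65
position: [484.6, 160.7, 78.3]
ee_rot: [-0.702, 0.712, -0.0, 0.0]
contact_force: [0.1, -0.3, -2.0]
gripper_width: 23.4
grasp_force: 59.5
```

```bash
python3 - <<'E'
from h import *
import time
for k in range(4): get_image("top")
E
python3 snap.py s4; python3 - <<'E'
from h import *
import pickle
a=pickle.load(open('w3.pkl','rb'))[0]["wrist"];b=pickle.load(open('s4.pkl','rb'))[0]
for im in(a,b): print(np.round(im["position"],2),np.round(im["orientation"],4))
for c in (230,260,400):
  for im in(a,b): print(c,im["color"][:50,c-8:c+8].astype(int).mean((1,2)).round(0).astype(int).tolist())
o=np.vstack([cv2.resize(x["color"][:60,120:500],(760,240),interpolation=cv2.INTER_CUBIC) for x in(a,b)])
cv2.imwrite("pics/cmp.png",np.clip(o*1.7,0,255).astype(np.uint8))
E
```

```text
[484.33 159.33  78.27] [-0.16  0.23 -0.77] [0.04 0.05 0.  ] 10.05
[482.51  78.97 206.96] [0.0058 0.9866 0.1632 0.0019]
[481.75  78.84 206.33] [5.700e-03 9.867e-01 1.626e-01 9.000e-04]
230 [57, 56, 55, 56, 56, 55, 57, 55, 61, 60, 60, 60, 60, 61, 59, 48, 33, 80, 133, 136, 136, 136, 133, 109, 55, 47, 47, 47, 46, 47, 48, 49, 47, 33, 21, 21, 25, 35, 36, 36, 36, 35, 33, 30, 26, 22, 78, 175, 174, 174]
230 [57, 59, 58, 58, 59, 58, 58, 62, 65, 76, 76, 76, 73, 47, 25, 59, 108, 107, 112, 137, 137, 137, 136, 129, 78, 49, 46, 45, 45, 47, 46, 48, 48, 46, 27, 20, 22, 23, 35, 35, 34, 36, 36, 32, 27, 25, 37, 107, 172, 172]
260 [55, 57, 55, 56, 55, 56, 56, 61, 61, 61, 61, 61, 62, 62, 60, 48, 33, 83, 136, 137, 137, 137, 132, 103, 52, 46, 47, 47, 46, 48, 48, 48, 48, 34, 20, 20, 23, 35, 35, 35, 35, 35, 32, 30, 26, 25, 83, 174, 174, 174]
260 [59, 58, 58, 58, 58, 58, 59, 62, 65, 76, 76, 76, 74, 46, 25, 58, 107, 108, 117, 137, 138, 137, 136, 129, 76, 49, 47, 46, 46, 46, 48, 48, 47, 46, 21, 19, 24, 35, 34, 36, 35, 33, 36, 33, 28, 24, 55, 139, 175, 175]
400 [57, 57, 57, 57, 56, 57, 58, 56, 57, 57, 56, 59, 61, 61, 60, 36, 57, 107, 106, 107, 109, 126, 157, 64, 45, 46, 47, 46, 49, 48, 48, 48, 45, 22, 22, 34, 36, 35, 37, 35, 35, 33, 22, 28, 22, 53, 136, 170, 171, 170]
400 [58, 58, 58, 58, 59, 63, 63, 62, 64, 64, 63, 63, 60, 23, 40, 90, 109, 116, 117, 117, 116, 121, 139, 140, 55, 46, 45, 46, 48, 48, 49, 48, 46, 39, 23, 26, 33, 35, 35, 36, 36, 36, 33, 20, 25, 20, 69, 170, 169, 169]
```

View pics/cmp.png

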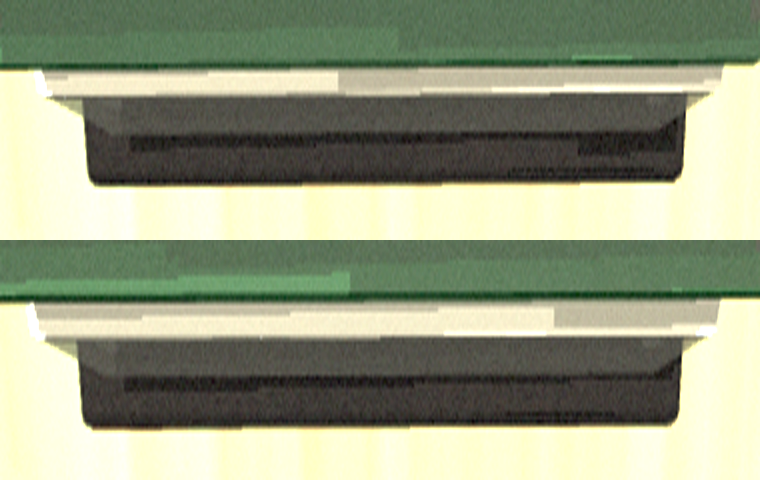

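The comparison shows the lip's lower green edge up from row 15.8 to about 13.5, while the lower edges moved down 0.8, so the left side has risen. Converting that to mm.

```bash
python3 - <<'E'
from h import *
import pickle
b=pickle.load(open('s4.pkl','rb'))[0]
for P in((487,57.5,60),(487,54,57),(487,57.5,64)):
    P=np.array(P,float);print(P,proj(b,[P,P+[0,0,1],P+[0,0,3]]))
E
```

```text
[487.   57.5  60. ] [[306.55102903  13.8889349 ]
 [306.4427651   13.44667773]
 [306.2214651   12.54266924]]
[487.  54.  57.] [[306.63423112   4.75616452]
 [306.52796556   4.25437715]
 [306.310812     3.22897518]]
[487.   57.5  64. ] [[306.1083584   12.08062937]
 [305.99356504  11.61169955]
 [305.75876519  10.65254427]]
```

```bash
cat > lift.py <<'E'
from h import *
import pickle,sys
def corners(im,d):
    # lid top (105): displacement of the 4 green patch corners by affine ECC
    g0=cv2.cvtColor(im["color"],cv2.COLOR_BGR2GRAY).astype(np.float32);g1=cv2.cvtColor(d["color"],cv2.COLOR_BGR2GRAY).astype(np.float32)
    C=np.array([[487+sx*52,-2+sy*42,105.] for sx,sy in((1,1),(1,-1),(-1,-1),(-1,1))])
    H=np.array([[487+sx*74,-2+sy*63,105.] for sx,sy in((1,1),(1,-1),(-1,-1),(-1,1))])
    m=np.zeros(g0.shape,np.uint8);cv2.fillConvexPoly(m,proj(im,H).astype(np.int32),255)
    M=np.eye(2,3,dtype=np.float32)
    cc,M=cv2.findTransformECC(g0,g1,M,cv2.MOTION_AFFINE,(3,200,1e-6),m,3)
    p=proj(im,C);q=p@M[:,:2].T+M[:,2];return C,p,q-p,cc
def rigid(C,hl,hr):
    # tier turned about x: lip heights hl at y=+54, hr at -54 (box y, centre -2)
    th=np.arctan2(hl-hr,108);o=np.array([487,-2,54.]);r=C-o
    return o+R.from_euler("x",th).apply(r)+[0,0,(hl+hr)/2]
def report(A,B):
    from scipy.optimize import least_squares
    D={n:corners(A[n],B[n]) for n in("scene","top")}
    for n in D: print(n,"disp px",D[n][2].round(2).tolist(),"cc",round(float(D[n][3]),4))
    f=lambda x:np.concatenate([(proj(A[n],rigid(D[n][0],*x))-D[n][1]-D[n][2]).ravel() for n in D])
    r=least_squares(f,[0,0]);print("left,right lift mm",r.x.round(2),"rms px",np.sqrt((r.fun**2).mean()).round(3))
A=pickle.load(open("w3.pkl","rb"))[0]
B={n:get_image(n) for n in("scene","top","wrist")}
if len(sys.argv)>1: pickle.dump(B,open(sys.argv[1],"wb"))
report(A,B)
E
python3 lift.py l1.pkl
```

```text
scene disp px [[0.16, -0.4], [-0.23, 0.31], [-0.62, 0.31], [-0.22, -0.38]] cc 0.9973
top disp px [[0.75, -0.29], [0.73, -0.18], [0.6, 0.11], [0.63, -0.0]] cc 0.9615
left,right lift mm [3.42 0.2 ] rms px 0.153
```

Two-camera fit: left is up 3.4 mm and right 0.2 mm, which agrees with the tip depth. Now I'll go over to the right side.

Call:
carry_out --pt "0 0 0 0 0 -40 -1" --pt "0 0 0 0 -4 -80 -1" --pt "0 0 0 40 -4 -85 -1" --pt "0 0 0 90 -4 -85 -1" --pt "0 0 0 140 -4 -85 -1"

```text
clock: 10.82
position: [486.5, 18.1, 163.6]
ee_rot: [-0.703, 0.712, -0.0, 0.0]
contact_force: [1.6, -0.3, -1.1]
gripper_width: 23.4
grasp_force: 59.6
```

Call:
carry_out --pt "0 0 0 50 0 0 -1" --pt "0 0 0 100 0 0 -1" --pt "0 0 0 150 0 0 -1" --pt "0 0 0 184 0 0 -1" --pt "0 0 0 184 0 0 -1"

```text
clock: 11.45
position: [483.8, -166.6, 163.0]
ee_rot: [-0.701, 0.713, 0.0, -0.0]
contact_force: [-0.0, -0.1, -1.1]
gripper_width: 23.3
grasp_force: 59.6
```

Call:
carry_out --pt "0 0 0 0 0 30 -1" --pt "0 0 0 0 0 65 -1" --pt "0 0 0 0 0 82 -1" --pt "0 0 0 0 0 84 -1" --pt "0 0 0 0 0 84 -1"

```text
clock: 12.08
position: [484.9, -164.2, 79.9]
ee_rot: [-0.703, 0.711, -0.0, 0.0]
contact_force: [-0.3, -0.5, -0.9]
gripper_width: 23.6
grasp_force: 59.6
```

```bash
python3 snap.py s5; python3 lift.py l2.pkl
```

```text
[ 485.01 -164.37   80.32] [-0.37 -0.18 -1.27] [-0.    0.07 -0.  ] 12.275Traceback (most recent call last):
  File "lift.py", line 25, in <module>
    report(A,B)
    ~~~~~~^^^^^
  File "lift.py", line 18, in report
    D={n:corners(A[n],B[n]) for n in("scene","top")}
         ~~~~~~~^^^^^^^^^^^
  File "lift.py", line 10, in corners
    cc,M=cv2.findTransformECC(g0,g1,M,cv2.MOTION_AFFINE,(3,200,1e-6),m,3)
         ~~~~~~~~~~~~~~~~~~~~^^^^^^^^^^^^^^^^^^^^^^^^^^^^^^^^^^^^^^^^^^^^
cv2.error: OpenCV(4.12.0) /io/opencv/modules/video/src/ecc.cpp:589: error: (-7:Iterations do not converge) The algorithm stopped before its convergence. The correlation is going to be minimized. Images may be uncorrelated or non-overlapped in function 'findTransformECC'
```

Call:
carry_out --pt "0 0 0 -5 -1.5 3 -1" --pt "0 0 0 -12 -1.5 3 -1" --pt "0 0 0 -20 -1.5 3 -1" --pt "0 0 0 -28 -1.5 3 -1" --pt "0 0 0 -34 -1.5 3 -1"

```text
clock: 13.05
position: [486.3, -129.9, 76.3]
ee_rot: [-0.703, 0.711, -0.0, 0.0]
contact_force: [0.0, -0.2, -1.0]
gripper_width: 23.3
grasp_force: 59.6
```

Call:
carry_out --pt "0 0 0 -1 0 0 -1" --pt "0 0 0 -2 0 0 -1" --pt "0 0 0 -3 0 0 -1" --pt "0 0 0 -4 0 0 -1" --pt "0 0 0 -5 0 0 -1"

```text
clock: 13.68
position: [486.4, -126.3, 76.6]
ee_rot: [-0.703, 0.712, -0.0, -0.0]
contact_force: [-0.6, -7.2, 0.6]
gripper_width: 23.5
grasp_force: 59.7
```

Call:
carry_out --pt "0 0 0 -1 0 0 -1" --pt "0 0 0 -2 0 0 -1" --pt "0 0 0 -3 0 0 -1" --pt "0 0 0 -3 0 0 -1"

```text
clock: 14.18
position: [486.7, -123.4, 76.9]
ee_rot: [-0.702, 0.712, -0.001, 0.0]
contact_force: [-0.1, -2.2, 2.3]
gripper_width: 23.6
grasp_force: 60.1
```

Call:
carry_out --pt "0 0 0 -1 0 -0.8 -1" --pt "0 0 0 -2 0 -0.8 -1" --pt "0 0 0 -3 0 -0.8 -1" --pt "0 0 0 -4 0 -0.8 -1" --pt "0 0 0 -4 0 -0.8 -1"

```text
clock: 14.8
position: [486.3, -120.2, 77.4]
ee_rot: [-0.703, 0.711, -0.001, -0.001]
contact_force: [-0.1, -12.2, -0.5]
gripper_width: 23.2
grasp_force: 59.6
```

Call:
carry_out --pt "0 0 0 -1 0 0 -1" --pt "0 0 0 -2 0 0 -1" --pt "0 0 0 -3 0 0 -1" --pt "0 0 0 -4 0 0 -1" --pt "0 0 0 -4 0 0 -1"

```text
clock: 15.42
position: [486.1, -116.2, 77.3]
ee_rot: [-0.703, 0.711, -0.0, -0.001]
contact_force: [-0.4, -12.4, 0.3]
gripper_width: 23.5
grasp_force: 59.7
```

Call:
carry_out --pt "0 0 0 -1 0 0 -1" --pt "0 0 0 -2 0 0 -1" --pt "0 0 0 -3 0 0 -1" --pt "0 0 0 -4 0 0 -1" --pt "0 0 0 -4 0 0 -1"

```text
clock: 16.05
position: [486.0, -112.2, 77.3]
ee_rot: [-0.703, 0.712, -0.0, -0.001]
contact_force: [-0.2, -12.2, 1.4]
gripper_width: 23.5
grasp_force: 59.7
```

Call:
carry_out --pt "0 0 0 -1 0 0 -1" --pt "0 0 0 -2 0 0 -1" --pt "0 0 0 -3 0 0 -1" --pt "0 0 0 -4 0 0 -1" --pt "0 0 0 -4 0 0 -1"

```text
clock: 16.68
position: [486.0, -108.1, 77.3]
ee_rot: [-0.703, 0.712, -0.0, -0.001]
contact_force: [-0.2, -11.7, 1.3]
gripper_width: 23.0
grasp_force: 59.7
```

Call:
carry_out --pt "0 0 0 -1 0 0 -1" --pt "0 0 0 -2 0 0 -1" --pt "0 0 0 -3 0 0 -1" --pt "0 0 0 -3 0 0 -1"

```text
clock: 17.18
position: [486.1, -104.4, 77.1]
ee_rot: [-0.703, 0.712, 0.0, -0.001]
contact_force: [-1.1, -7.2, 0.5]
gripper_width: 23.4
grasp_force: 59.7
```

Call:
carry_out --pt "0 0 0 -1 0 0 -1" --pt "0 0 0 -2 0 0 -1" --pt "0 0 0 -2 0 0 -1"

```text
clock: 17.55
position: [486.2, -102.2, 77.1]
ee_rot: [-0.703, 0.712, 0.0, -0.001]
contact_force: [0.1, -7.0, 0.8]
gripper_width: 23.8
grasp_force: 59.7
```

Call:
carry_out --pt "0 0 0 -1 0 0 -1" --pt "0 0 0 -1 0 0 -1"

```text
clock: 17.8
position: [486.2, -101.2, 77.1]
ee_rot: [-0.703, 0.712, 0.0, -0.001]
contact_force: [-0.4, -5.9, 0.2]
gripper_width: 23.4
grasp_force: 59.7
```

Call:
carry_out --pt "0 0 0 -1 0 0 -1" --pt "0 0 0 -1 0 0 -1"

```text
clock: 18.05
position: [486.2, -100.2, 77.1]
ee_rot: [-0.703, 0.712, 0.0, -0.001]
contact_force: [0.8, -6.0, -0.7]
gripper_width: 23.3
grasp_force: 59.7
```

Call:
carry_out --pt "0 0 0 -1 0 0 -1" --pt "0 0 0 -1 0 0 -1"

```text
clock: 18.3
position: [486.3, -99.2, 77.1]
ee_rot: [-0.703, 0.712, 0.0, -0.001]
contact_force: [0.5, -6.5, -0.0]
gripper_width: 23.7
grasp_force: 59.7
```

Call:
carry_out --pt "0 0 0 -1 0 0 -1" --pt "0 0 0 -1 0 0 -1"

```text
clock: 18.55
position: [486.3, -98.2, 77.1]
ee_rot: [-0.703, 0.712, 0.0, -0.001]
contact_force: [-0.2, -7.1, 1.4]
gripper_width: 23.5
grasp_force: 59.7
```

Call:
carry_out --pt "0 0 0 -1 0 0 -1" --pt "0 0 0 -1 0 0 -1"

```text
clock: 18.8
position: [486.3, -97.2, 77.1]
ee_rot: [-0.703, 0.712, 0.0, -0.001]
contact_force: [-0.3, -7.8, 0.6]
gripper_width: 23.4
grasp_force: 59.7
```

Call:
carry_out --pt "0 0 0 -1 0 0 -1" --pt "0 0 0 -1 0 0 -1"

```text
clock: 19.05
position: [486.3, -96.5, 77.2]
ee_rot: [-0.703, 0.712, -0.0, -0.001]
contact_force: [-0.7, -8.5, 0.3]
gripper_width: 23.1
grasp_force: 59.8
```

Call:
carry_out --pt "0 0 0 -1 0 0 -1" --pt "0 0 0 -1 0 0 -1"

```text
clock: 19.3
position: [486.3, -95.8, 77.2]
ee_rot: [-0.703, 0.712, -0.0, -0.001]
contact_force: [0.5, -9.8, 0.3]
gripper_width: 23.7
grasp_force: 59.8
```

Call:
carry_out --pt "0 0 0 -1 0 0 -1" --pt "0 0 0 -1 0 0 -1"

```text
clock: 19.55
position: [486.3, -95.2, 77.3]
ee_rot: [-0.703, 0.712, -0.0, -0.001]
contact_force: [0.4, -12.3, 0.6]
gripper_width: 23.1
grasp_force: 59.8
```

Call:
carry_out --pt "0 0 0 -1 0 0 -1" --pt "0 0 0 -1 0 0 -1"

```text
clock: 19.8
position: [486.3, -94.5, 77.4]
ee_rot: [-0.703, 0.711, -0.0, -0.002]
contact_force: [-0.0, -13.2, 0.7]
gripper_width: 23.6
grasp_force: 59.8
```

```bash
python3 snap.py s6
```

```text
[486.28 -94.52  77.36] [  0.59 -13.64   0.41] [-3.89 -0.16  0.02] 20.0
```

Call:
carry_out --pt "0 0 0 -0.5 0 0 -1" --pt "0 0 0 -0.5 0 0 -1" --pt "0 0 0 -0.5 0 0 -1"

```text
clock: 20.38
position: [486.3, -94.3, 77.4]
ee_rot: [-0.703, 0.712, -0.001, -0.002]
contact_force: [0.9, -14.7, 0.7]
gripper_width: 23.3
grasp_force: 59.8
```

Call:
carry_out --pt "0 0 0 5 0 0 -1" --pt "0 0 0 14 0 0 -1" --pt "0 0 0 28 0 0 -1" --pt "0 0 0 48 0 0 -1" --pt "0 0 0 73 0 0 -1"

```text
clock: 21.0
position: [485.7, -165.7, 76.9]
ee_rot: [-0.703, 0.711, 0.0, 0.0]
contact_force: [0.1, 0.1, -0.3]
gripper_width: 23.6
grasp_force: 59.8
```

Call:
carry_out --pt "0 0 0 0 0 -40 -1" --pt "0 0 0 0 0 -80 -1" --pt "0 0 0 -40 0 -90 -1" --pt "0 0 0 -90 0 -90 -1" --pt "0 0 0 -140 0 -90 -1"

```text
clock: 21.62
position: [487.5, -24.2, 167.2]
ee_rot: [-0.702, 0.712, 0.0, 0.0]
contact_force: [1.0, 0.5, -1.8]
gripper_width: 23.9
grasp_force: 59.6
```

Call:
carry_out --pt "0 0 0 -50 0 0 -1" --pt "0 0 0 -100 0 0 -1" --pt "0 0 0 -150 0 0 -1" --pt "0 0 0 -186 0 0 -1" --pt "0 0 0 -186 0 0 -1"

```text
clock: 22.25
position: [490.2, 162.8, 166.8]
ee_rot: [-0.704, 0.711, 0.0, 0.0]
contact_force: [-0.3, -0.3, -1.1]
gripper_width: 23.4
grasp_force: 59.6
```

Call:
carry_out --pt "0 0 0 0 0 30 -1" --pt "0 0 0 0 0 65 -1" --pt "0 0 0 0 0 85 -1" --pt "0 0 0 0 0 89 -1" --pt "0 0 0 0 0 89 -1"

```text
clock: 22.88
position: [490.4, 160.5, 78.4]
ee_rot: [-0.702, 0.712, -0.0, 0.0]
contact_force: [1.2, 0.3, -1.8]
gripper_width: 23.2
grasp_force: 59.6
```

```bash
python3 snap.py s7; python3 lift.py l3.pkl
```

```text
[490.67 161.09  79.13] [ 0.06  0.21 -1.2 ] [ 0.03  0.   -0.  ] 23.075
scene disp px [[1.08, -1.07], [1.09, -1.55], [0.22, -2.04], [0.24, -1.55]] cc 0.9893
top disp px [[-0.42, -0.6], [0.09, -0.67], [-0.55, -0.5], [-1.07, -0.43]] cc 0.9672
left,right lift mm [3.31 6.39] rms px 0.355
```

Call:
carry_out --pt "0 0 0 5 1.5 1.8 -1" --pt "0 0 0 12 1.5 1.8 -1" --pt "0 0 0 22 1.5 1.8 -1" --pt "0 0 0 30 1.5 1.8 -1" --pt "0 0 0 37 1.5 1.8 -1"

```text
clock: 23.85
position: [488.1, 123.3, 76.4]
ee_rot: [-0.702, 0.712, 0.0, 0.0]
contact_force: [-1.3, 6.1, 2.2]
gripper_width: 23.4
grasp_force: 60.1
```

Call:
carry_out --pt "0 0 0 2 0 0 -1" --pt "0 0 0 4 0 0 -1" --pt "0 0 0 6 0 0 -1" --pt "0 0 0 8 0 0 -1" --pt "0 0 0 10 0 0 -1"

```text
clock: 24.48
position: [488.7, 114.0, 76.8]
ee_rot: [-0.703, 0.712, -0.0, 0.001]
contact_force: [0.9, 2.5, 2.4]
gripper_width: 23.2
grasp_force: 60.0
```

Call:
carry_out --pt "0 0 0 1 0 0 -1" --pt "0 0 0 2 0 0 -1" --pt "0 0 0 3 0 0 -1" --pt "0 0 0 4 0 0 -1" --pt "0 0 0 4 0 0 -1"

```text
clock: 25.1
position: [488.6, 110.6, 76.8]
ee_rot: [-0.703, 0.712, -0.0, 0.001]
contact_force: [-0.1, 4.4, 4.9]
gripper_width: 23.3
grasp_force: 60.6
```

Call:
carry_out --pt "0 0 0 1 0 0 -1" --pt "0 0 0 2 0 0 -1" --pt "0 0 0 3 0 0 -1" --pt "0 0 0 4 0 0 -1" --pt "0 0 0 4 0 0 -1"

```text
clock: 25.72
position: [489.6, 109.1, 77.3]
ee_rot: [-0.702, 0.712, 0.0, 0.004]
contact_force: [-1.7, 12.3, 4.9]
gripper_width: 23.1
grasp_force: 60.7
```

Call:
carry_out --pt "0 0 0 1 0 -0.6 -1" --pt "0 0 0 2 0 -0.6 -1" --pt "0 0 0 3 0 -0.6 -1" --pt "0 0 0 4 0 -0.6 -1" --pt "0 0 0 4 0 -0.6 -1"

```text
clock: 26.35
position: [490.0, 105.0, 77.4]
ee_rot: [-0.703, 0.711, -0.0, 0.004]
contact_force: [0.5, 11.8, 0.9]
gripper_width: 23.4
grasp_force: 60.0
```

Call:
carry_out --pt "0 0 0 1 0 0 -1" --pt "0 0 0 2 0 0 -1" --pt "0 0 0 3 0 0 -1" --pt "0 0 0 3 0 0 -1"

```text
clock: 26.85
position: [489.2, 100.6, 77.1]
ee_rot: [-0.703, 0.711, -0.0, 0.002]
contact_force: [1.5, 7.4, 1.8]
gripper_width: 23.8
grasp_force: 60.0
```

Call:
carry_out --pt "0 0 0 1 0 0 -1" --pt "0 0 0 2 0 0 -1" --pt "0 0 0 2 0 0 -1"

```text
clock: 27.22
position: [488.7, 98.1, 77.1]
ee_rot: [-0.703, 0.712, -0.0, 0.002]
contact_force: [0.9, 5.6, 2.6]
gripper_width: 23.4
grasp_force: 60.0
```

Now on the plateau (about 6 N). I'll feel for the seal in 1 mm steps.

Call:
carry_out --pt "0 0 0 1 0 0 -1" --pt "0 0 0 1 0 0 -1"

```text
clock: 27.48
position: [488.6, 97.0, 77.0]
ee_rot: [-0.703, 0.712, -0.0, 0.002]
contact_force: [0.0, 6.5, 1.8]
gripper_width: 23.3
grasp_force: 60.1
```

Call:
carry_out --pt "0 0 0 1 0 0 -1" --pt "0 0 0 1 0 0 -1"

```text
clock: 27.72
position: [488.6, 96.0, 77.0]
ee_rot: [-0.703, 0.712, -0.0, 0.001]
contact_force: [0.4, 5.8, 2.1]
gripper_width: 23.4
grasp_force: 60.1
```

Call:
carry_out --pt "0 0 0 1 0 0 -1" --pt "0 0 0 1 0 0 -1"

```text
clock: 27.98
position: [488.5, 95.0, 77.0]
ee_rot: [-0.703, 0.712, -0.0, 0.001]
contact_force: [0.9, 5.3, 2.2]
gripper_width: 23.3
grasp_force: 60.1
```

Call:
carry_out --pt "0 0 0 1 0 0 -1" --pt "0 0 0 1 0 0 -1"

```text
clock: 28.22
position: [488.4, 93.9, 77.0]
ee_rot: [-0.703, 0.712, -0.0, 0.001]
contact_force: [0.4, 6.1, 2.8]
gripper_width: 23.3
grasp_force: 60.1
```

Call:
carry_out --pt "0 0 0 1 0 0 -1" --pt "0 0 0 1 0 0 -1"

```text
clock: 28.48
position: [488.4, 92.9, 77.0]
ee_rot: [-0.703, 0.712, -0.0, 0.001]
contact_force: [-1.5, 5.5, 2.4]
gripper_width: 23.4
grasp_force: 60.1
```

Call:
carry_out --pt "0 0 0 1 0 0 -1" --pt "0 0 0 1 0 0 -1"

```text
clock: 28.72
position: [488.4, 92.1, 77.0]
ee_rot: [-0.703, 0.712, -0.0, 0.002]
contact_force: [0.4, 5.9, 2.6]
gripper_width: 23.3
grasp_force: 60.1
```

Call:
carry_out --pt "0 0 0 1 0 0 -1" --pt "0 0 0 1 0 0 -1"

```text
clock: 28.98
position: [488.5, 91.6, 77.1]
ee_rot: [-0.702, 0.712, 0.0, 0.002]
contact_force: [-0.8, 8.6, 3.1]
gripper_width: 23.1
grasp_force: 60.3
```

Call:
carry_out --pt "0 0 0 1 0 0 -1" --pt "0 0 0 1 0 0 -1"

```text
clock: 29.22
position: [488.6, 91.1, 77.2]
ee_rot: [-0.702, 0.712, 0.0, 0.002]
contact_force: [-1.8, 11.2, 2.5]
gripper_width: 23.4
grasp_force: 60.3
```

Call:
carry_out --pt "0 0 0 1 0 0 -1" --pt "0 0 0 1 0 0 -1"

```text
clock: 29.48
position: [488.7, 90.5, 77.2]
ee_rot: [-0.702, 0.712, 0.0, 0.003]
contact_force: [-0.6, 12.0, 2.1]
gripper_width: 23.3
grasp_force: 60.4
```

One more small step to reach about 8 N on the seal, then check.

Call:
carry_out --pt "0 0 0 0.8 0 0 -1" --pt "0 0 0 0.8 0 0 -1" --pt "0 0 0 0.8 0 0 -1"

```text
clock: 29.85
position: [488.7, 90.1, 77.3]
ee_rot: [-0.702, 0.712, 0.0, 0.003]
contact_force: [-2.4, 14.1, 4.5]
gripper_width: 23.5
grasp_force: 60.4
```

```bash
python3 snap.py s8
```

```text
[488.73  90.09  77.28] [-2.2  14.01  3.49] [ 3.81  0.81 -0.13] 30.05
```

Call:
carry_out --pt "0 0 0 -5 0 0 -1" --pt "0 0 0 -14 0 0 -1" --pt "0 0 0 -28 0 0 -1" --pt "0 0 0 -48 0 0 -1" --pt "0 0 0 -73 3 -1.3 -1"

```text
clock: 30.68
position: [485.0, 161.6, 77.4]
ee_rot: [-0.702, 0.712, 0.001, -0.0]
contact_force: [0.1, 0.1, -1.2]
gripper_width: 23.5
grasp_force: 59.8
```

Call:
carry_out --pt "0 0 0 0 0 0 -1" --pt "0 0 0 0 0 0 -1"

```text
clock: 30.92
position: [484.9, 160.5, 77.6]
ee_rot: [-0.703, 0.712, 0.0, -0.001]
contact_force: [0.2, 0.0, -1.6]
gripper_width: 23.4
grasp_force: 59.8
```

```bash
python3 lift.py l4.pkl; python3 - <<'E'
from h import *
import pickle
s=read_state();print(s["position"],R.from_quat(s["ee_rot"]).as_matrix().round(4).tolist())
ims=pickle.load(open("ims.pkl","rb"));T,S=ims["top"],ims["scene"]
for im,roi in((T,(405,170,525,255)),(S,(165,255,305,385))):
    h=cv2.cvtColor(im["color"],cv2.COLOR_BGR2HSV);m=cv2.inRange(h,(0,60,10),(25,255,95));k=np.zeros_like(m);k[roi[1]:roi[3],roi[0]:roi[2]]=m[roi[1]:roi[3],roi[0]:roi[2]]
    c=max(cv2.findContours(k,0,1)[0],key=cv2.contourArea);q=cv2.approxPolyDP(c,8,True)[:,0];print(q.tolist())
    P=np.array([onz(im,u,8) for u in q]);print(P.round(0)[:,:2].tolist(),P.mean(0).round(1),np.linalg.norm(np.roll(P,1,0)-P,axis=1).round())
E
```

```text
scene disp px [[0.26, -1.85], [0.14, -1.83], [-0.11, -1.84], [0.02, -1.86]] cc 0.9977
top disp px [[-0.24, -1.05], [-0.03, -1.0], [0.21, -0.72], [-0.01, -0.78]] cc 0.9897
left,right lift mm [7.31 7.52] rms px 0.155
[485.24624654 159.76925843  77.89240379] [[-0.0138, -0.9999, -0.0007], [-0.9999, 0.0138, -0.0002], [0.0002, 0.0007, -1.0]]
[[425, 185], [421, 225], [507, 238], [510, 198]]
[[526.0, -245.0], [421.0, -229.0], [386.0, -444.0], [490.0, -462.0]] [ 455.9 -344.9    8. ] [220. 107. 219. 105.]
[[251, 273], [179, 340], [212, 373], [284, 300]]
[[424.0, -231.0], [387.0, -447.0], [494.0, -467.0], [531.0, -250.0]] [ 459.  -348.5    8. ] [109. 219. 109. 220.]
```

The tier is up level at 7.3/7.5 mm. Now to the tray, measured at (457, -346) with its long axis at 80.5°.

Call:
carry_out --pt "0 0 0 0 0 -45 -1" --pt "0 0 0 0 0 -90 -1" --pt "0 0 0 40 2 -95 -1" --pt "0 0 0 90 4 -95 -1" --pt "0 0 0 140 6 -95 -1"

```text
clock: 31.7
position: [477.2, 18.6, 173.4]
ee_rot: [-0.702, 0.712, -0.0, 0.0]
contact_force: [1.2, 0.4, -1.3]
gripper_width: 23.5
grasp_force: 59.7
```

Call:
carry_out --pt "0 0 0 50 2 0 -1" --pt "0 0 0 100 4 0 -1" --pt "0 0 0 150 6 0 -1" --pt "0 0 0 200 8 0 -1" --pt "0 0 0 250 10 0 -1"

```text
clock: 32.33
position: [463.7, -231.6, 173.2]
ee_rot: [-0.702, 0.712, 0.0, 0.0]
contact_force: [1.2, 0.5, -0.7]
gripper_width: 23.5
grasp_force: 59.7
```

Call:
carry_out --pt "0 0 0.08 50 2 0 -1" --pt "0 0 0.152 95 4 10 -1" --pt "0 0 0.152 117 5 40 -1" --pt "0 0 0.152 117 5 70 -1" --pt "0 0 0.152 117 5 70 -1"

```text
clock: 32.95
position: [455.5, -346.3, 100.6]
ee_rot: [-0.646, 0.764, 0.003, -0.001]
contact_force: [-0.1, -0.7, -1.0]
gripper_width: 23.5
grasp_force: 59.7
```

```bash
python3 snap.py s9; python3 -c "
from h import *
s=read_state();r=R.from_quat(s['ee_rot']);print(r.as_matrix().round(3).tolist(),r.inv().apply(np.array([457,-346.5,32])-s['position']).round(1))"
```

```text
[ 458.57 -346.85  104.43] [ 0.42 -0.32 -1.1 ] [ 0.05 -0.02 -0.02] 33.15
[[-0.164, -0.987, 0.003], [-0.987, 0.164, -0.001], [0.001, -0.003, -1.0]] [-0.   2.1 72.8]
```

View pics/s9.png

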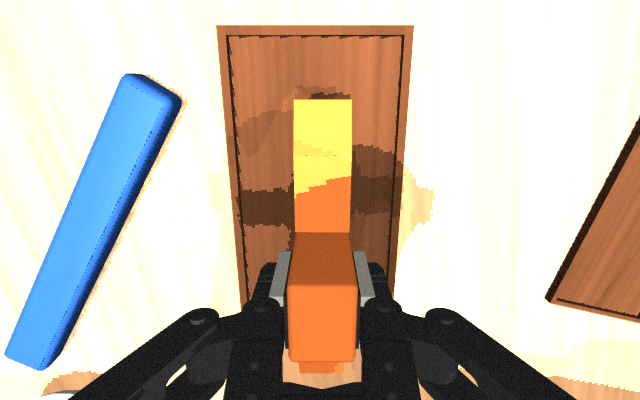

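The wedge is centred over the tray (rim columns 218–412, wedge columns 294–351) and parallel to it. Lowering.

Call:
carry_out --pt "0 0 0 0 0 25 -1" --pt "0 0 0 0 1 50 -1" --pt "0 0 0 0 1 64 -1" --pt "0 0 0 0 1 70 -1" --pt "0 0 0 0 1 70 -1"

```text
clock: 33.78
position: [457.4, -346.5, 33.7]
ee_rot: [-0.647, 0.763, -0.0, 0.0]
contact_force: [-0.0, 0.7, -1.6]
gripper_width: 23.2
grasp_force: 59.7
```

Call:
carry_out --pt "0 0 0 0 0 1 -1" --pt "0 0 0 0 0 2 -1" --pt "0 0 0 0 0 2 -1" --pt "0 0 0 0 0 2 -1"

```text
clock: 34.28
position: [457.0, -346.4, 31.4]
ee_rot: [-0.646, 0.763, -0.0, 0.0]
contact_force: [-0.3, 0.0, -1.7]
gripper_width: 22.8
grasp_force: 59.7
```

Call:
carry_out --pt "0 0 0 0 0 0.6 -1" --pt "0 0 0 0 0 1.2 -1" --pt "0 0 0 0 0 1.2 -1"

```text
clock: 34.65
position: [457.1, -346.4, 31.0]
ee_rot: [-0.647, 0.763, -0.0, -0.0]
contact_force: [-1.8, 1.6, 5.2]
gripper_width: 23.3
grasp_force: 60.7
```

Call:
carry_out --pt "0 0 0 0 0 0 -0.3" --pt "0 0 0 0 0 0 0" --pt "0 0 0 0 0 0 0.1" --pt "0 0 0 0 0 0 0.1" --pt "0 0 0 0 0 0 0.1"

```text
clock: 35.28
position: [456.9, -346.3, 29.9]
ee_rot: [-0.646, 0.763, 0.0, -0.0]
contact_force: [0.0, 0.2, 0.2]
gripper_width: 47.2
grasp_force: 0.0
```

Call:
carry_out --pt "0 0 0 0 0 -15 0.1" --pt "0 0 0 0 0 -40 0.1" --pt "0 0 0 0 0 -80 0.1" --pt "0 0 0 0 0 -130 0.1" --pt "0 0 0 0 0 -160 0.1"

```text
clock: 35.9
position: [457.7, -346.8, 194.2]
ee_rot: [-0.647, 0.763, -0.002, 0.001]
contact_force: [-0.1, -0.0, -0.3]
gripper_width: 46.9
grasp_force: 0.0
```

```bash
python3 - <<'E'
from h import *
for k in range(5): get_image("top")
w=get_image("wrist");s=get_image("scene")
a=cv2.resize(w["color"],(480,300));b=cv2.resize(s["color"][170:370,170:390],(330,300))
cv2.imwrite("pics/end.png",np.clip(np.hstack([a,b])[:, :800]*1.5,0,255).astype(np.uint8))
E
```

```text
(no output)
```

View pics/end.png

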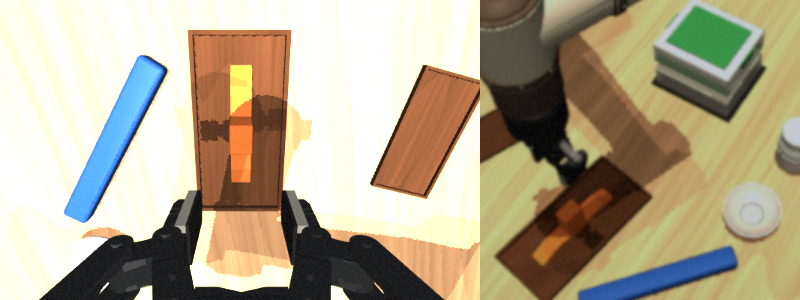

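The wedge lies flat in the middle of the tray (wrist inset around (241,125)), it's been released, and the box's tier is up and level. Handing in.

```bash
python3 -c "
from bench import *
print(job_done())"
```

```text
the job is handed in; nothing more can be done
None
```

The job is handed in (verdict not shown): the tier is up level at about 7.4 mm (7.3 left, 7.5 right), each side was pushed to about 8 N on the seal with the lead never above about 4 mm, and the wedge lies flat in the larger tray, released, with about 36 s of the 72 s used.

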